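# Turn the carved horse to the pointer

### The job

With a fingertip, push on the upright handles at the ends of the turntable's spokes to turn it, gently, until the carved horse standing on it looks straight at the steel wedge pointer. Do not touch or lift the horse: it must ride round on the turntable and stay standing in the middle. Leave the things lying around alone, and take the finger away at the end.

Things in the scene. Friction and masses are not known exactly. Their poses are not given: they have to be found in the camera images.
- stand: Fixed dark steel foot of the carver's turntable, a disc 150 mm across. Origin: on the turning axis at bench height, z up. Its +x axis runs along a flat steel strip (30 mm wide, 6 mm thick) that leads out under the spokes to the pointer: a bright steel wedge 160 to 208 mm from the axis, 44 mm wide outside, narrowing inwards to 6 mm. Its place and heading vary.
- pointer_tip (a point): Tip of the wedge pointer, 160 mm from the turning axis; the wedge's top is at z = 28 mm. It never moves.
- turntable (a joint): Angle of the turntable in rad, + is counter-clockwise from above, 0 = handle0 in line with the pointer, many turns free. A plywood disc 170 mm across, top at z = 48 mm, with four steel spokes 90 degrees apart (12 mm thick, axis at z = 41 mm). Stiff bearing, no spring: about 2 N sideways at a handle turns it, and it stays where it is left.
- horse: Brown carved wooden horse standing loose on the middle of the disc on its plinth (90 x 44 x 10 mm); about 0.14 kg, top at z = 140 mm. Origin: centre of the underside, within 2 mm of the turning axis, z = 48 mm. +x is the way it looks (neck and head at +x, dark tail at -x). It rides with the disc at 1 rad/s or slower. Its heading relative to the spokes varies.
- nose (a point): Tip of the horse's nose, 57 mm ahead of the horse's origin and 64 mm above it (z = 112 mm).
- handle0 (a point): Centre of the top of one of the four upright dark wooden handles, each a round post 18 mm in diameter (20 mm near the top) at the end of a spoke, its axis 130 mm from the turning axis, reaching from the spoke (z = 47 mm) up to z = 108 mm. This one is 0 degrees counter-clockwise from handle0.
- handle1 (a point): Centre of the top of one of the four upright dark wooden handles, each a round post 18 mm in diameter (20 mm near the top) at the end of a spoke, its axis 130 mm from the turning axis, reaching from the spoke (z = 47 mm) up to z = 108 mm. This one is 90 degrees counter-clockwise from handle0.
- handle2 (a point): Centre of the top of one of the four upright dark wooden handles, each a round post 18 mm in diameter (20 mm near the top) at the end of a spoke, its axis 130 mm from the turning axis, reaching from the spoke (z = 47 mm) up to z = 108 mm. This one is 180 degrees counter-clockwise from handle0.
- handle3 (a point): Centre of the top of one of the four upright dark wooden handles, each a round post 18 mm in diameter (20 mm near the top) at the end of a spoke, its axis 130 mm from the turning axis, reaching from the spoke (z = 47 mm) up to z = 108 mm. This one is 270 degrees counter-clockwise from handle0.
- file_pot: Bystander: steel cup 68 mm across with small files standing in it, 118 mm high, loose. Origin: centre of the underside.
- mallet: Bystander: wooden carver's mallet lying on the bench, head 72 mm thick, 250 mm long overall, loose. Origin: on the bench under the joint of handle and head, +x towards the head, which reaches 90 mm; the handle reaches 160 mm towards -x.
- blank: Bystander: uncarved block of pale wood 75 x 50 x 60 mm, loose. Origin: centre of the underside.
- tin: Bystander: closed plain steel tin, 70 mm across, 75 mm high, loose. Origin: centre of the underside.
Mind the look-alikes: they are no part of the job. Several things have the shape of the horse; the one meant has the colours described above.

How it is judged:
At the end, for the whole second after the job is handed in: The horse looks towards the pointer within 0.17 rad (10 degrees), stands upright (tilt under 0.1 rad) within 15 mm of where it stood on the disc, turntable and horse at rest (under 0.05 rad/s) (angle between the x axis of horse and the x axis of stand, either way round below 0.17 rad and x of nose in the frame of stand above 0.03 m and distance of horse from where it was at the start of the episode below 0.015 m and angle between horse's own z axis and vertical below 0.1 rad and angular speed of horse below 0.05 rad/s and velocity of joint turntable between -0.05 and 0.05 rad/s); the robot touches nothing.
It fails at once if the horse is touched by the robot (contact force between any of the fingers, the arm and horse above 0.3 N).
It fails at once if the horse is lifted, carried or slid more than 15 mm off its place, or tipped (distance of horse from where it was at the start of the episode above 0.015 m or angle between horse's own z axis and vertical above 0.25 rad).
It fails at once if the turntable is pushed, pinched or struck harder than 20 N (contact force between any of the fingers, the arm and stand above 20 N).
It fails at once if a thing lying around is moved more than 20 mm (distance of any of file_pot, mallet, blank, tin from where it was at the start of the episode above 0.02 m).
It also fails if it takes over 72 s, if anything falls off the work surface, if the arm or the gripper's body presses on something with over 40 N, if the wrist force passes 120 N, or if a joint passes its speed limit or range.

### The arm

A 6-joint arm with a two-finger parallel gripper is mounted at the origin on the work surface. World frame = base frame: x ahead of the robot, y to its left, z up, the work surface at z = 0. Lengths are in m, angles in rad, forces in N, time in s.
With the tool pointing down it reaches from about 0.3 to 1 m from the base axis. Payload 5.1 kg.
Tool frame: the origin (TCP) lies at the very end of the fingers, on their centre line; the grasp point (between the pads) lies env.tcp_to_grasp behind it (env.tcp_to_grasp is the distance from the TCP to the grasp point, in m); z points along the fingers, y is the line along which they close (so a half turn about z gives the same grasp; the last joint's range is limited). The gripper opens to 95 mm and grips with 3 to 60 N. Pads are 20 mm wide; open, the fingers measure 119 mm over their backs; the gripper's body (75 mm by 180 mm) begins 59 mm behind the grasp point.
Start: joints at [-1.23, 0.124, 1.65, -0, 1.367, -0.083], TCP at [0.267, -0.592, 0.215] pointing down, gripper open.
Joint ranges: [-2.61, 2.61], [-1.02, 2.33], [0.03, 2.71], [-1.35, 4.49], [0.32, 2.68], [-2.91, 2.91]. Speed limits (rad/s): [2.57, 2.57, 3.14, 3.14, 3.14, 3.14].

### API

Orientations are given as a unit quaternion [w, x, y, z].
In Python, from workcell import readout, capture, camera_model, job, models, env gives the robot as it stands.
- The arm moves only by the shell command python3 -m crank 'ROWS' [OPENING]. ROWS is JSON, one flat list of numbers, 6 for each row, row after row: the shift along the tool's x, y, z normalised to -1 to 1, where 1 is 0.04 m, then the turn, a rotation vector about the tool's x, y, z normalised to -1 to 1, where 1 is 4 degrees. In form: [x, y, z, rx, ry, rz, x, y, z, rx, ry, rz, ...]. A call has 1 to 10 rows; each row shifts and turns the commanded pose from where the row before left it, along the tool's axes as they then stand; what a row does not reach is not made up. A row lasts 1/12 s, in which the tool goes at most 41.7 mm and 7.16 degrees, less where a joint would pass 70% of its speed; a pose out of reach is approached as far as the arm can. A call with a number of a shift or a turn outside -1 to 1 is refused whole. A call with a gripper value outside its range is refused whole. OPENING is the opening, from 0 (shut) to 1 (fully open), set as the call begins (- or left out, the last holds). The fingers move at their own pace and stop on an object; the grip force is fixed at half the most. Time passes only in rows, so rows that do not move let the fingers close. It gives the time, the measured TCP pose, the force, the opening and the grip force at its end, in the units of the state.
- readout.read_state(): the state, without advancing time (a new reading comes with each control period).
- capture(name): name is "scene" or "top" or "wrist"; returns the picture (480x640x3 uint8, red, green, blue); there is no depth.
- camera_model(name): a dict with "fx", "fy", "cx", "cy" (pixels), "distortion" ([k1, k2, p1, p2, k3] as OpenCV has them; the pictures are not rectified), "extrinsics" (4x4, takes a point from world to camera coordinates). Camera axes: x right, y down, z forward; pixel columns grow to the right and rows downward; lengths in m; the calibration is good to about 2 mm. A picture is of the moment at which its call begins: read the wrist's pose just before it. camera_model takes no time and is no camera call; for the wrist camera it gives the pose at the moment of the call.
- job.job_done(): hands the job in; it is judged then, once.
Trained networks look in the newest picture that a camera, given by its name, has taken for a name from the list of things; names that differ only in an ending like _2 or _b are one class to them, and where a whole thing is asked for, a point or a joint stands for the part that bears it (a point fixed in the world has none). Each returns a list of dicts, best first, with "conf" (0 to 1); they miss things now and then, are a little off and sometimes report something else, mostly with a low value. They report only what shows in the picture. A call takes as long as a camera call. They do not tell look-alikes from the thing itself.
- models.silhouettes(query, camera): "mask" (480x640 bool, what is visible of it) and "uv" ([column, row] in pixels, amid what is visible of it).
The state is a dict: "t": time; "q": joint angles; "qd": joint speeds; "joint_efforts": joint torques, N m; "position": TCP position; "tcp_rot": TCP orientation; "wrist_force": force on the tool from outside, world axes, zero at the start; "ft_torque": the same for the moment, N m; "gripper_width": finger opening in m; "grip_force": force on a finger pad.
Only numpy, scipy, OpenCV 4.12 (cv2) and the standard library are available. Lean on these libraries where they do the work, as an engineer would, in place of code of your own. Each camera call takes 0.05 s, during which the arm holds its last target. There are 200 camera calls.

## Working session

There is one attempt and no reset: what is moved stays moved. The work goes in short steps, Python scripts to look and compute and a shell command to move; the robot and the scene stay as the last step left them, time stands still between calls to the robot, and variables do not carry over. Pictures are saved under pics/ and viewed, at most 10 in all, crops included, and the job is handed in when it is done.

```bash
mkdir -p pics; ls; python3 - <<'E'
from workcell import readout, capture, camera_model, job, models, env
import cv2,numpy as np
print(readout.read_state())
for c in ("scene","top"):
    im=capture(c); cv2.imwrite(f"pics/{c}0.png",im[:,:,::-1])
    m=camera_model(c); print(c,m["fx"],m["distortion"],np.round(m["extrinsics"],3).tolist())
    for q in ("horse","handle0","stand","turntable","mallet","file_pot","blank","tin","pointer_tip"):
        try: print(q,[(np.round(d["uv"]).tolist(),round(d["conf"],2),int(d["mask"].sum())) for d in models.silhouettes(q,c)])
        except Exception as e: print(q,e)
E
```

```text
pics
{'t': 0.0, 'q': array([-1.22957555e+00,  1.24501502e-01,  1.65170423e+00, -4.35973504e-05,
        1.36746696e+00, -8.25826738e-02]), 'qd': array([-0.00034535,  0.00215126, -0.00049137,  0.00050726, -0.00038494,
        0.00239633]), 'joint_efforts': array([-1.47949431e-03, -4.17606890e+01, -3.59933102e+01,  7.73785030e-02,
        4.92010626e-02, -1.56797810e-04]), 'position': array([ 0.26705358, -0.59189253,  0.2133715 ]), 'tcp_rot': array([-1.02858304e-03,  9.77631254e-01,  2.10323678e-01, -1.55286626e-04]), 'wrist_force': array([ 0.00880488, -0.77089859, -0.41106785]), 'ft_torque': array([ 0.03746395, -0.01320635,  0.05924117]), 'grip_force': 0.0, 'gripper_width': 0.09483963069559397}
scene 483.3897636450423 [-0.09386557  0.          0.          0.          0.        ] [[0.196, 0.98, -0.019, -0.101], [0.684, -0.151, -0.714, -0.317], [-0.703, 0.126, -0.7, 1.438], [0.0, 0.0, 0.0, 1.0]]
horse [([388.0, 364.0], 0.96, 1293), ([342.0, 248.0], 0.85, 1355), ([323.0, 193.0], 0.82, 795), ([272.0, 211.0], 0.77, 1119), ([236.0, 259.0], 0.73, 1113)]
handle0 [([342.0, 268.0], 0.85, 3998)]
[... 378 characters left out ...]
     ] [[-0.02, -1.0, 0.009, 0.02], [-0.995, 0.019, -0.096, 0.569], [0.095, -0.011, -0.995, 1.153], [0.0, 0.0, 0.0, 1.0]]
horse [([367.0, 322.0], 0.82, 871), ([406.0, 261.0], 0.81, 835), ([290.0, 125.0], 0.68, 826), ([308.0, 230.0], 0.64, 983), ([300.0, 338.0], 0.56, 901)]
handle0 [([310.0, 220.0], 0.72, 4802)]
stand [([293.0, 234.0], 0.63, 5681)]
turntable [([296.0, 238.0], 0.84, 4825)]
mallet [([490.0, 290.0], 0.83, 2096)]
file_pot [([314.0, 221.0], 0.33, 4873), ([308.0, 234.0], 0.19, 917)]
blank [([166.0, 238.0], 0.97, 1039), ([295.0, 233.0], 0.35, 5616)]
tin [([480.0, 210.0], 0.6, 1011)]
pointer_tip [([306.0, 228.0], 0.69, 871), ([292.0, 231.0], 0.68, 5690), ([166.0, 239.0], 0.44, 1036)]
```

View pics/top0.png

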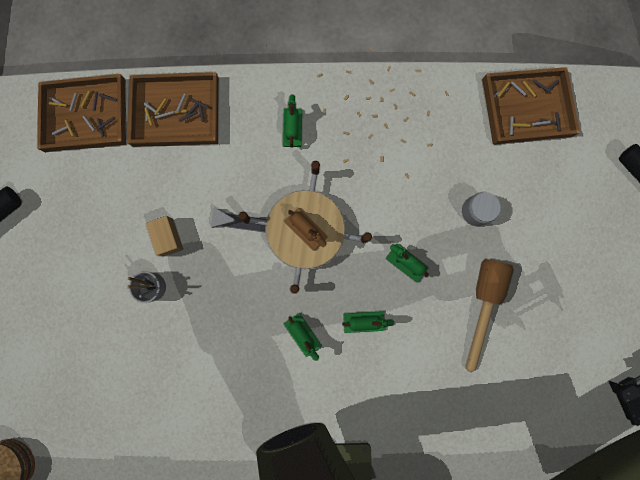

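View pics/scene0.png

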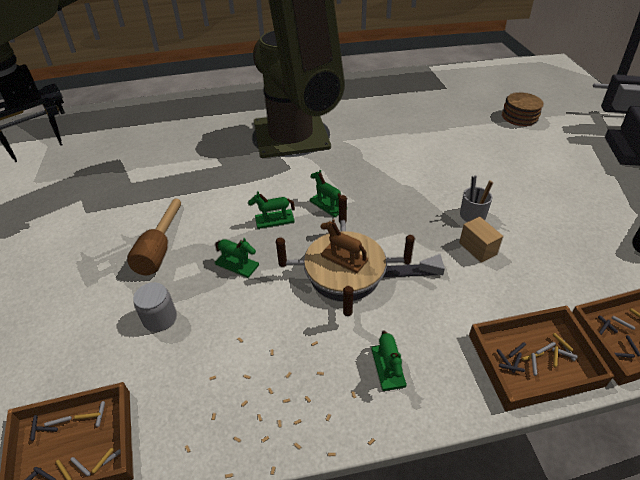

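The top view shows the turntable at about (306,229), with handles at (316,166), (367,238), (295,289) and (243,217). The pointer wedge is on the left near (215,216). The brown horse on the disc seems to look to the lower right, and the green ones are look-alikes. I'll zoom in and calibrate.

```bash
cat > h.py <<'E'
import numpy as np,cv2
from workcell import readout, capture, camera_model, models
def ray(c,uv,m=None):
    m=m or camera_model(c); K=np.array([[m["fx"],0,m["cx"]],[0,m["fy"],m["cy"]],[0,0,1]])
    p=cv2.undistortPoints(np.array(uv,float).reshape(-1,1,2),K,np.array(m["distortion"]))[:,0]
    E=np.array(m["extrinsics"]); R,t=E[:3,:3],E[:3,3]
    return -R.T@t,np.c_[p,np.ones(len(p))]@R
def atz(c,uv,z,m=None):
    o,d=ray(c,uv,m); return o+d*((z-o[2])/d[:,2])[:,None]
def proj(c,P):
    m=camera_model(c); K=np.array([[m["fx"],0,m["cx"]],[0,m["fy"],m["cy"]],[0,0,1]]);E=np.array(m["extrinsics"])
    return cv2.projectPoints(np.array(P,float).reshape(-1,1,3),cv2.Rodrigues(E[:3,:3])[0],E[:3,3],K,np.array(m["distortion"]))[0][:,0]
E
python3 - <<'E'
from h import *
H=atz("top",[(316,165),(367,238),(295,289),(243,217)],.108)
print(np.round(H,3)); c=H.mean(0); print("c",c, np.linalg.norm(H-c,axis=1), np.degrees(np.arctan2(*(H-c)[:,1::-1].T)))
print(atz("scene",[(343,198),(281,240),(348,290),(409,238)],.108).round(3))
print("wedge",atz("top",[(215,216),(238,218)],.028).round(3))
a=cv2.imread("pics/top0.png")[150:310,190:390]; b=cv2.imread("pics/scene0.png")[185:325,265:455]
a=cv2.resize(a,None,fx=4,fy=4,interpolation=3)[:590]; a=cv2.resize(a,(400,295)); 
A=cv2.resize(cv2.imread("pics/top0.png")[155:305,200:400],(800,600),interpolation=cv2.INTER_CUBIC)
cv2.imwrite("pics/z1.png",A)
cv2.imwrite("pics/z2.png",cv2.resize(b,(760,560),interpolation=cv2.INTER_CUBIC))
for c,s in (("top","bot"),("scene","")):
  for n,p in (("pot",(475,202)),): pass
print("pot,blank,tin,mallet head/tail, greens(z~.05)",atz("top",[(147,288),(163,236),(484,208),(494,280),(472,368),(292,122),(407,262),(302,338),(366,322)],.05).round(3))
E
```

```text
[[ 0.7    0.006  0.108]
 [ 0.546 -0.095  0.108]
 [ 0.445  0.054  0.108]
 [ 0.594  0.158  0.108]]
c [0.57101682 0.03093835 0.108     ] [0.13097106 0.12848631 0.12830457 0.1295079 ] [ -10.83368847 -101.35719579  169.62105518   79.82843257]
[[ 0.455  0.058  0.108]
 [ 0.555 -0.092  0.108]
 [ 0.709  0.009  0.108]
 [ 0.604  0.158  0.108]]
wedge [[0.607 0.23  0.028]
 [0.602 0.179 0.028]]
pot,blank,tin,mallet head/tail, greens(z~.05) [[ 0.451  0.376  0.05 ]
 [ 0.563  0.341  0.05 ]
 [ 0.611 -0.362  0.05 ]
 [ 0.453 -0.377  0.05 ]
 [ 0.265 -0.321  0.05 ]
 [ 0.811  0.057  0.05 ]
 [ 0.497 -0.186  0.05 ]
 [ 0.34   0.043  0.05 ]
 [ 0.371 -0.094  0.05 ]]
```

View pics/z1.png

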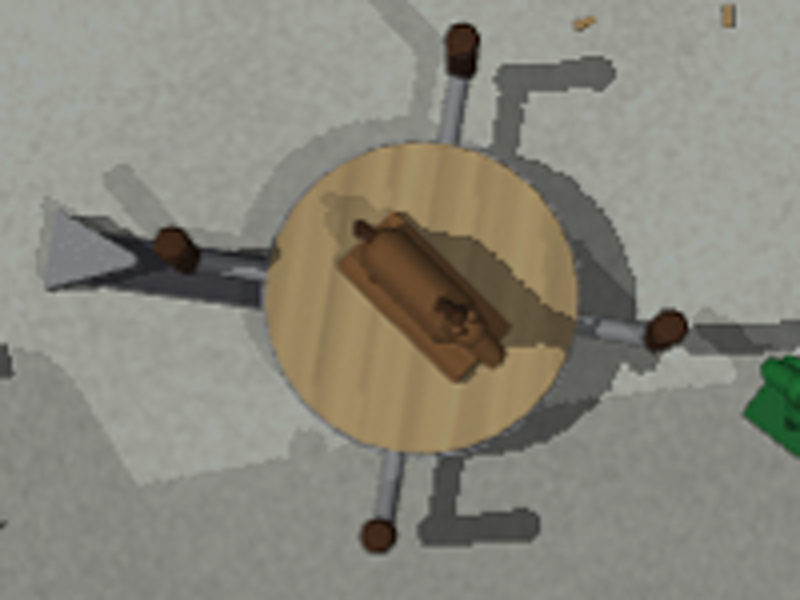

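View pics/z2.png

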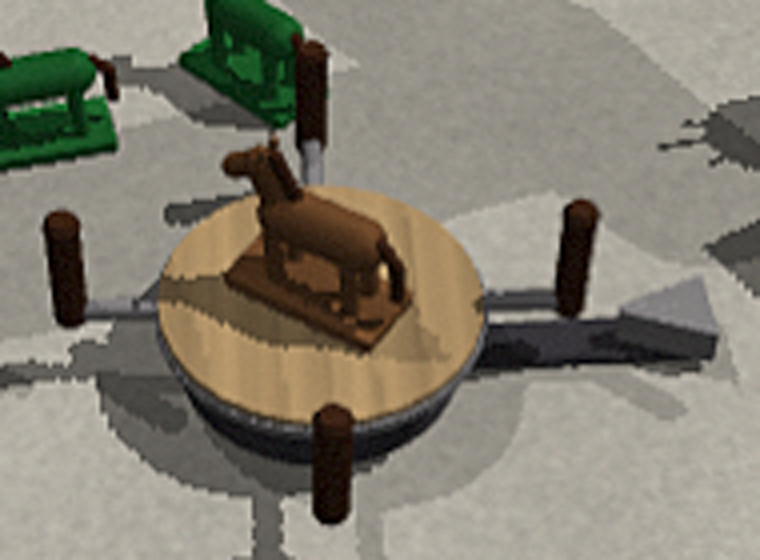

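The horse's head, with its nose at zoomed pixel (500,365), points to the lower right and away from the wedge tip at (134,262). The scene view agrees, with the head at upper left and the tail on the pointer side. Next I'll work out the axis, the angles and the approach.

```bash
cat >> h.py <<'E'
from scipy.spatial.transform import Rotation as Rot
C=np.array([.573,.031])
def pose():
    s=readout.read_state(); w=s["tcp_rot"]; return s,s["position"],Rot.from_quat(np.r_[w[1:],w[0]])
def go(P,psi):
    "needed move to tool-down pose: rows are tool-frame; psi=angle of tool x (deg)"
    s,p,R=pose(); T=Rot.from_euler("z",psi,degrees=True)*Rot.from_euler("x",180,degrees=True)
    print("pos",p.round(4),"psi",np.degrees(np.arctan2(*R.as_matrix()[1::-1,0])).round(1),"F",s["wrist_force"].round(1),"t",round(s["t"],2),"q6",s["q"][5].round(2))
    print(" shift units (now axes)",(R.inv().apply(np.array(P)-p)/.04).round(2)," turn units",(np.degrees((R.inv()*T).as_rotvec())/4).round(2))
E
python3 - <<'E'
from h import *
from workcell import env
z=lambda l:[(200+u/4,155+v/4) for u,v in l]
print(env.tcp_to_grasp)
print("disc centre",atz("top",z([(421,297)]),.048).round(4), atz("scene",[(265+323/4,185+305/4)],.048).round(4))
b=atz("scene",[(265+l/4,185+v/4) for l,v in [(158,295),(488,300),(322,186),(322,420)]],.048); print(b.round(3))
p=atz("top",z([(338,262),(460,382),(510,330),(400,212)]),.058)[:,:2]; print(p.round(3),p.mean(0))
f=((p[1]-p[0])+(p[2]-p[3])); print("horse",np.degrees(np.arctan2(f[1],f[0])))
w=atz("top",z([(134,262),(46,288),(62,208)]),.028)[:,:2]; print(w)
d=w[0]-C;print("ptr",np.degrees(np.arctan2(d[1],d[0])),np.linalg.norm(d)); d=(w[1]+w[2])/2-C; print(np.degrees(np.arctan2(d[1],d[0])),np.linalg.norm(d))
th=np.radians(80); P=C+.130*np.array([np.cos(th),np.sin(th)])+.045*np.array([-np.sin(th),np.cos(th)]); print(P)
go([*P,.215],80)
E
```

```text
0.0188
disc centre [[0.5721 0.0315 0.048 ]] [[0.5846 0.0344 0.048 ]]
[[ 0.559 -0.048  0.048]
 [ 0.599  0.119  0.048]
 [ 0.497  0.054  0.048]
 [ 0.659  0.016  0.048]]
[[ 0.591  0.076]
 [ 0.525  0.011]
 [ 0.553 -0.016]
 [ 0.617  0.042]] [0.57145021 0.02829688]
horse -136.95640774547323
[[0.59656826 0.18946998]
 [0.58311998 0.23829715]
 [0.62743297 0.22937231]]
ptr 81.54075972940507 0.1602129798535298
80.95850318127889 0.20538670394938066
[0.55125791 0.16683918]
pos [ 0.2673 -0.5925  0.2147] psi 24.3 F [-0.2 -0.9 -0. ] t 1.0 q6 -0.08
 shift units (now axes) [ 1.428e+01 -1.438e+01 -1.000e-02]  turn units [ -0.     0.   -13.93]
```

```bash
python3 -m crank '[0.6,-0.6,0,0,0,0,0.6,-0.6,0,0,0,0,0.6,-0.6,0,0,0,0,0.6,-0.6,0,0,0,0,0.6,-0.6,0,0,0,0,0.6,-0.6,0,0,0,0,0.6,-0.6,0,0,0,0,0.6,-0.6,0,0,0,0]' 0
python3 -m crank '[0.6,-0.6,0,0,0,0,0.6,-0.6,0,0,0,0,0.6,-0.6,0,0,0,0,0.6,-0.6,0,0,0,0,0.6,-0.6,0,0,0,0,0.6,-0.6,0,0,0,0,0.6,-0.6,0,0,0,0,0.6,-0.6,0,0,0,0]'
python3 -m crank '[0.6,-0.6,0,0,0,0,0.6,-0.6,0,0,0,0,0.6,-0.6,0,0,0,0,0.6,-0.6,0,0,0,0,0.6,-0.6,0,0,0,0,0.6,-0.6,0,0,0,0,0.6,-0.6,0,0,0,0,0.6,-0.6,0,0,0,0]'
python3 -m crank '[0,0,0,0,0,-1,0,0,0,0,0,-1,0,0,0,0,0,-1,0,0,0,0,0,-1,0,0,0,0,0,-1,0,0,0,0,0,-1,0,0,0,0,0,-1]'
python3 -m crank '[0,0,0,0,0,-1,0,0,0,0,0,-1,0,0,0,0,0,-1,0,0,0,0,0,-1,0,0,0,0,0,-1,0,0,0,0,0,-1,0,0,0,0,0,-1]'
python3 - <<'E'
from h import *
go([.5513,.1668,.08],80)
cv2.imwrite("pics/t1.png",cv2.resize(capture("top")[100:340,100:420,::-1],(800,600)))
E
```

```text
t: 1.67
position: [0.3636, -0.337, 0.2148]
tcp_rot: [0.0, 0.978, 0.21, 0.0]
wrist_force: [0.7, -0.6, 0.6]
gripper_width: 0.0474
grip_force: 0.0
t: 2.33
position: [0.4597, -0.0829, 0.215]
tcp_rot: [0.0, 0.978, 0.21, 0.0]
wrist_force: [0.1, -0.2, 0.2]
gripper_width: 0.0005
grip_force: 0.0
t: 3.0
position: [0.5558, 0.1712, 0.2148]
tcp_rot: [0.0, 0.978, 0.21, 0.0]
wrist_force: [-0.2, -1.1, -0.2]
gripper_width: 0.0003
grip_force: 0.0
t: 3.58
position: [0.5554, 0.1695, 0.2147]
tcp_rot: [-0.0, 0.897, 0.442, -0.0]
wrist_force: [-0.2, 1.0, -0.3]
gripper_width: 0.0007
grip_force: 0.0
t: 4.17
position: [0.5554, 0.1694, 0.2147]
tcp_rot: [0.0, 0.763, 0.646, 0.0]
wrist_force: [0.2, 0.4, -0.3]
gripper_width: 0.0006
grip_force: 0.0
pos [0.5554 0.1694 0.2147] psi 80.5 F [ 0.2  0.4 -0.3] t 4.17 q6 0.37
 shift units (now axes) [-0.08 -0.09  3.37]  turn units [ 0.   -0.    0.12]
```

```bash
python3 -m crank '[-0.08,0,0.6,0,0,0,0,0,0.6,0,0,0,0,0,0.6,0,0,0,0,0,0.6,0,0,0,0,0,0.6,0,0,0,0,0,0.37,0,0,0,0,0,0,0,0,0]'
python3 -m crank '[0,0.08,0,0,0,0,0,0.08,0,0,0,0,0,0.06,0,0,0,0,0,0.06,0,0,0,0,0,0.06,0,0,0,0,0,0.06,0,0,0,0]'
python3 - <<'E'
from h import *
go([.5513,.1668,.08],80)
cv2.imwrite("pics/t2.png",cv2.resize(capture("top")[100:340,100:420,::-1],(800,600)))
E
```

```text
t: 4.8
position: [0.5519, 0.1656, 0.0755]
tcp_rot: [-0.002, 0.765, 0.644, -0.003]
wrist_force: [-1.1, -0.9, -0.5]
gripper_width: 0.0007
grip_force: 0.0
t: 5.3
position: [0.5715, 0.1636, 0.0807]
tcp_rot: [0.0, 0.765, 0.645, 0.001]
wrist_force: [1.2, -0.7, -0.7]
gripper_width: 0.0008
grip_force: 0.0
pos [0.5715 0.1636 0.0807] psi 80.3 F [ 1.2 -0.7 -0.7] t 5.3 q6 0.36
 shift units (now axes) [-0.01 -0.51  0.02]  turn units [ 0.02 -0.01  0.07]
```

View pics/t2.png

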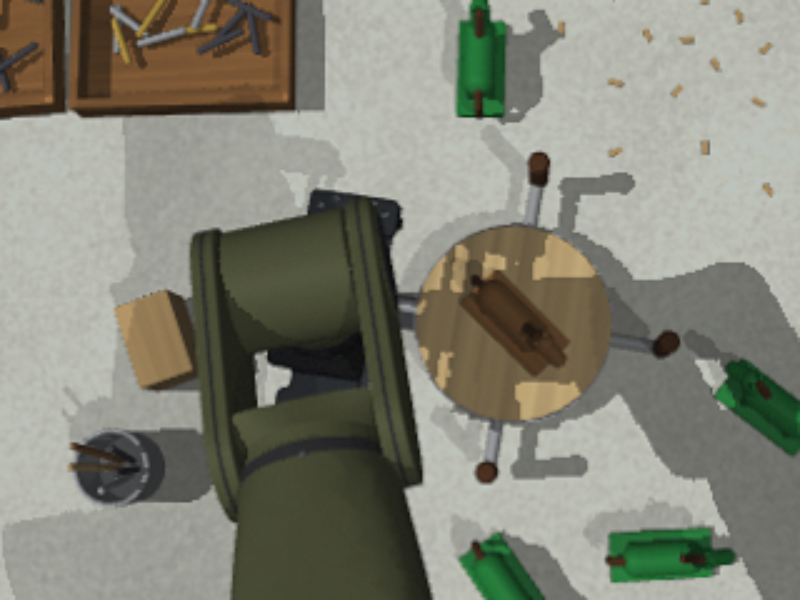

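Nothing has moved yet: the finger is beside the pointer-side handle, hidden under the wrist at about (360,300), and the horse is unchanged. I'll start the slow clockwise arc.

```bash
python3 -m crank '[0.01,0.068,0,0,0,0.3,0.01,0.068,0,0,0,0.3,0.01,0.068,0,0,0,0.3,0.02,0.136,0,0,0,0.6,0.02,0.136,0,0,0,0.6,0.02,0.136,0,0,0,0.6,0.02,0.136,0,0,0,0.6,0.02,0.136,0,0,0,0.6,0.02,0.136,0,0,0,0.6,0.02,0.136,0,0,0,0.6]'
cat >> h.py <<'E'
def chk():
    s,p,R=pose(); psi=np.degrees(np.arctan2(*R.as_matrix()[1::-1,0])); d=R.inv().apply(np.r_[p[:2]-C,0])
    print("pos",p.round(4),"psi",psi.round(1),"rel axis in tool",d.round(4)[:2],"F",s["wrist_force"].round(1),"t",round(s["t"],2),"q6",s["q"][5].round(2))
E
python3 - <<'E'
from h import *
chk()
cv2.imwrite("pics/t3.png",cv2.resize(capture("top")[100:340,100:420,::-1],(800,600)))
E
```

```text
t: 6.18
position: [0.6164, 0.1559, 0.0796]
tcp_rot: [-0.001, 0.867, 0.498, -0.0]
wrist_force: [-0.7, 2.7, 0.4]
gripper_width: 0.0004
grip_force: 1.0
pos [0.6164 0.1559 0.0796] psi 59.7 rel axis in tool [ 0.1297 -0.0256] F [-0.7  2.7  0.4] t 6.18 q6 0.69
```

View pics/t3.png

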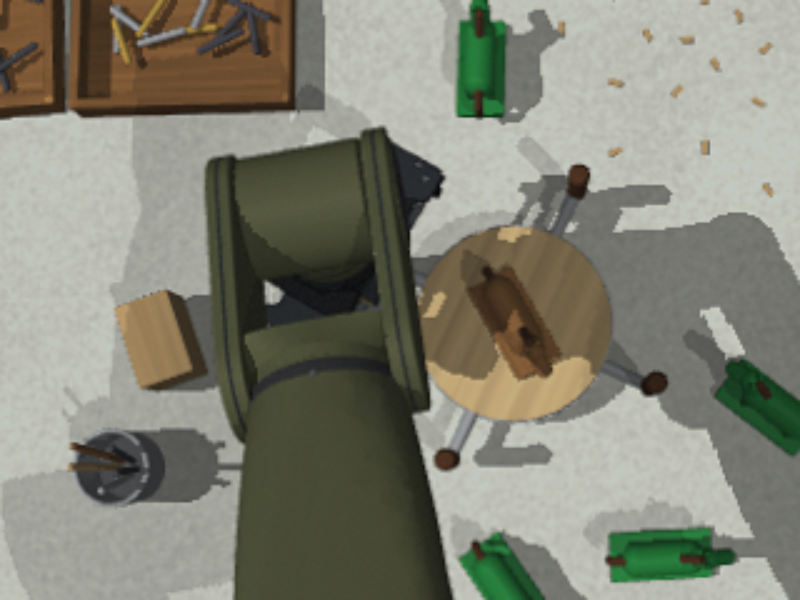

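The table has turned about 16–18° clockwise. The horse rides centred and the handles are now at (578,175), (655,383) and (447,459). I'll carry on along the same arc.

```bash
for i in 1; do python3 -m crank '[0.02,0.136,0,0,0,0.6,0.02,0.136,0,0,0,0.6,0.02,0.136,0,0,0,0.6,0.02,0.136,0,0,0,0.6,0.02,0.136,0,0,0,0.6,0.02,0.136,0,0,0,0.6,0.02,0.136,0,0,0,0.6,0.02,0.136,0,0,0,0.6,0.02,0.136,0,0,0,0.6,0.02,0.136,0,0,0,0.6]'; done | grep -E "pos|force"
python3 - <<'E'
from h import *
chk()
E
python3 -m crank '[0.02,0.136,0,0,0,0.6,0.02,0.136,0,0,0,0.6,0.02,0.136,0,0,0,0.6,0.02,0.136,0,0,0,0.6,0.02,0.136,0,0,0,0.6,0.02,0.136,0,0,0,0.6,0.02,0.136,0,0,0,0.6,0.02,0.136,0,0,0,0.6,0.02,0.136,0,0,0,0.6,0.02,0.136,0,0,0,0.6]' | grep -E "pos|force"
python3 - <<'E'
from h import *
chk()
cv2.imwrite("pics/t4.png",cv2.resize(capture("top")[100:340,160:480,::-1],(800,600)))
H=atz("top",[(100+a/2.5,100+b/2.5) for a,b in [(578,172),(655,383),(447,459)]],.108)[:,:2]-C
print(np.degrees(np.arctan2(H[:,1],H[:,0])),np.linalg.norm(H,axis=1))
E
```

```text
position: [0.6626, 0.1264, 0.0798]
wrist_force: [-0.0, 3.0, 0.6]
grip_force: 1.0
pos [0.6626 0.1264 0.0798] psi 35.8 rel axis in tool [ 0.1285 -0.0251] F [-0.   3.   0.6] t 7.07 q6 1.05
position: [0.693, 0.0808, 0.0799]
wrist_force: [0.5, 2.0, -0.0]
grip_force: 1.0
pos [0.693  0.0808 0.0799] psi 11.8 rel axis in tool [ 0.1276 -0.0242] F [ 0.5  2.  -0. ] t 7.9 q6 1.4
[ -25.38875135 -116.87017953  154.45863705] [0.1306795  0.12880872 0.12928019]
```

View pics/t4.png

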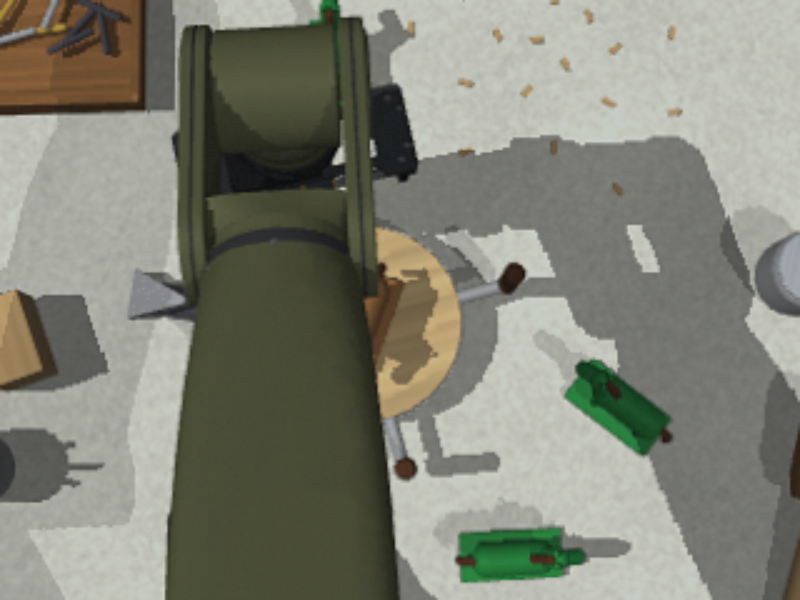

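The arm hides half the disc. The visible handles are at (512,275) and (405,468), and the force is 2–3 N. By psi, about 63° is done and about 79° remains, so I'll do 72° more and then look.

```bash
python3 -m crank '[0.02,0.136,0,0,0,0.6,0.02,0.136,0,0,0,0.6,0.02,0.136,0,0,0,0.6,0.02,0.136,0,0,0,0.6,0.02,0.136,0,0,0,0.6,0.02,0.136,0,0,0,0.6,0.02,0.136,0,0,0,0.6,0.02,0.136,0,0,0,0.6,0.02,0.136,0,0,0,0.6,0.02,0.136,0,0,0,0.6]' | grep -E "pos|force"
python3 - <<'E'
from h import *
chk()
E
python3 -m crank '[0.02,0.136,0,0,0,0.6,0.02,0.136,0,0,0,0.6,0.02,0.136,0,0,0,0.6,0.02,0.136,0,0,0,0.6,0.02,0.136,0,0,0,0.6,0.02,0.136,0,0,0,0.6,0.02,0.136,0,0,0,0.6,0.02,0.136,0,0,0,0.6,0.02,0.136,0,0,0,0.6,0.02,0.136,0,0,0,0.6]' | grep -E "pos|force"
python3 - <<'E'
from h import *
chk()
E
```

```text
position: [0.7019, 0.0267, 0.0799]
wrist_force: [1.8, 0.9, -0.0]
grip_force: 1.0
pos [0.7019 0.0267 0.0799] psi -12.2 rel axis in tool [ 0.1269 -0.023 ] F [ 1.8  0.9 -0. ] t 8.78 q6 1.74
position: [0.688, -0.0262, 0.0799]
wrist_force: [0.8, 2.2, 0.3]
grip_force: 0.9
pos [ 0.688  -0.0262  0.0799] psi -36.2 rel axis in tool [ 0.1266 -0.0217] F [0.8 2.2 0.3] t 9.62 q6 2.09
```

```bash
python3 -m crank '[0.02,0.136,0,0,0,0.6,0.02,0.136,0,0,0,0.6,0.02,0.136,0,0,0,0.6,0.02,0.136,0,0,0,0.6,0.02,0.136,0,0,0,0.6,0.02,0.136,0,0,0,0.6,0.02,0.136,0,0,0,0.6,0.013,0.091,0,0,0,0.4,0.01,0.068,0,0,0,0.3,0,0,0,0,0,0]' | grep -E "pos|force"
python3 - <<'E'
from h import *
chk()
a=cv2.resize(capture("top")[140:320,180:420,::-1],(800,600),interpolation=cv2.INTER_CUBIC); cv2.imwrite("pics/t5.png",a)
b=cv2.resize(capture("scene")[170:350,240:480,::-1],(800,600),interpolation=cv2.INTER_CUBIC); cv2.imwrite("pics/s5.png",b)
cv2.imwrite("pics/both5.png",cv2.resize(np.hstack([a,b]),(800,300)))
E
```

```text
position: [0.6609, -0.0627, 0.0798]
wrist_force: [-0.4, -1.0, -0.1]
grip_force: 0.1
pos [ 0.6609 -0.0627  0.0798] psi -55.7 rel axis in tool [ 0.1269 -0.0199] F [-0.4 -1.  -0.1] t 10.45 q6 2.37
```

View pics/both5.png

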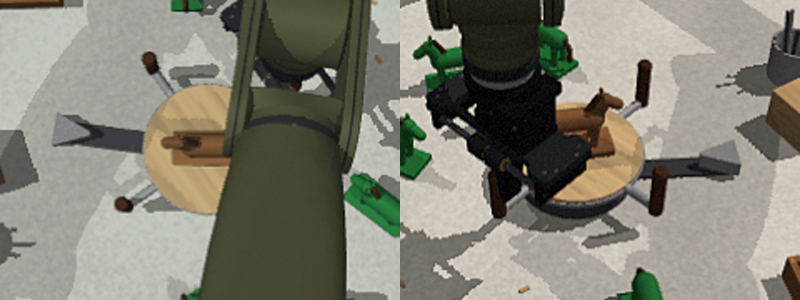

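The horse's head now points left at about 90°. The pointer is slightly clockwise of that, with handle tops at (149,58) and (122,205). I'll measure what remains.

```bash
python3 - <<'E'
from h import *
H=atz("top",[(180+a*.6,140+b*.6) for a,b in [(148,59),(122,205)]],.108)[:,:2]-C
print(np.degrees(np.arctan2(H[:,1],H[:,0])),np.linalg.norm(H,axis=1))
p=atz("top",[(180+a*.6,140+b*.6) for a,b in [(172,132),(173,165)]],.058)[:,:2].mean(0)-C
print(np.degrees(np.arctan2(p[1],p[0])),p)
p=atz("top",[(180+a*.6,140+b*.6) for a,b in [(135,142)]],.112)[:,:2].mean(0)-C
print("nose",np.degrees(np.arctan2(p[1],p[0])),p)
chk()
E
```

```text
[ 34.56713712 124.54832486] [0.12945367 0.13027721]
90.73216089609447 [-0.00060043  0.0469849 ]
nose 88.22703897632952 [0.00279109 0.0901694 ]
pos [ 0.6611 -0.0626  0.0798] psi -55.7 rel axis in tool [ 0.127  -0.0199] F [-1.   0.2 -0.3] t 10.55 q6 2.37
```

```bash
python3 -m crank '[0.012,0.091,0,0,0,0.4,0.012,0.091,0,0,0,0.4,0.012,0.091,0,0,0,0.4,0.012,0.091,0,0,0,0.4,0.009,0.068,0,0,0,0.3,0.009,0.068,0,0,0,0.3,0,0,0,0,0,0]' | grep -E "pos|force"
python3 -m crank '[0,-0.15,0,0,0,0,0,-0.3,0,0,0,0,0,-0.3,0,0,0,0,0,0,-0.5,0,0,0,0,0,-0.8,0,0,0,0,0,-0.8,0,0,0,0,0,-0.8,0,0,0,0,0,-0.8,0,0,0]' | grep -E "pos|force"
python3 - <<'E'
from h import *
chk()
E
```

```text
position: [0.6447, -0.0754, 0.0798]
wrist_force: [-0.4, 0.3, -0.5]
grip_force: 0.1
position: [0.6731, -0.0615, 0.2293]
wrist_force: [1.0, -0.0, -0.2]
grip_force: 0.0
pos [ 0.6731 -0.0615  0.2293] psi -64.5 rel axis in tool [ 0.1266 -0.0506] F [ 1.  -0.  -0.2] t 11.8 q6 2.53
```

```bash
python3 -m crank '[0.75,0.36,0,0,0,0,0.75,0.36,0,0,0,0,0.75,0.36,0,0,0,0,0.75,0.36,0,0,0,0,0.75,0.36,0,0,0,0,0.75,0.36,0,0,0,0,0.75,0.36,0,0,0,0,0.75,0.36,0,0,0,0,0.75,0.36,0,0,0,0,0,0,0,0,0,0]' | grep -E "pos|force"
python3 - <<'E'
from h import *
cv2.imwrite("pics/t6.png",cv2.resize(capture("top")[155:305,200:400,::-1],(800,600),interpolation=cv2.INTER_CUBIC))
E
```

```text
position: [0.6712, -0.3674, 0.227]
wrist_force: [-0.9, 0.1, -0.2]
grip_force: 0.0
```

View pics/t6.png

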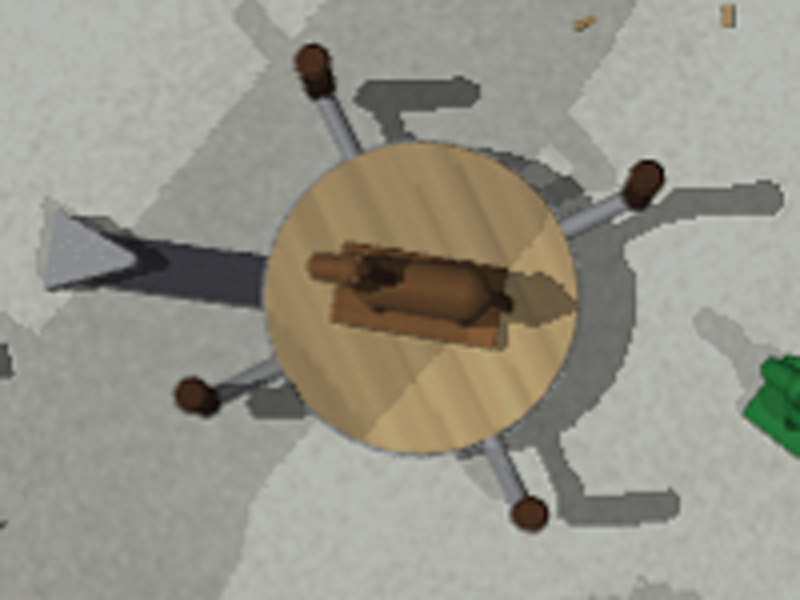

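The plinth edge, (332,322) to (503,348), slopes 8.6°. The pointer strip, (130,288) to (262,307), slopes 8.2°. They line up, the nose is on the pointer side, and the finger is well clear.

```bash
python3 -c "
from workcell import job
print(job.job_done())"
```

```text
the job is handed in; nothing more can be done
None
```

I turned the turntable about 142° clockwise with the closed fingertip. In the last picture the horse stands in the middle, looking at the wedge pointer to within about 1°. The finger was well clear when I handed the job in; no verdict came back.

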